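Load the inspection station with a tray of loose parts

ROBOT

A 7-joint arm with a two-finger parallel gripper is mounted at the origin on the work surface. World frame = base frame: x ahead of the robot, y to its left, z up, the work surface at z = 0. Lengths are in m, angles in rad, forces in N, time in s.
With the tool pointing down it reaches from about 0.425 to 0.925 m from the base axis. Payload 6.8 kg.
Tool frame: the origin (TCP) lies on the centre line of the jaws, within the pads' length; the fingertips stand 25 mm ahead of it and the grasp point (between the pads) lies 6 mm ahead of it; z points along the fingers, y is the direction in which the jaws open and shut (so a half turn about z gives the same grasp; the last joint's range is limited). The gripper opens to 85 mm and grips with 20 to 120 N. Pads are 22 mm wide; open, the fingers measure 114 mm over their backs; the gripper's body (76 mm by 85 mm) begins 54 mm behind the grasp point. The pads swing forward as they close: fully open they stand 13 mm farther back than shut.
Start: joints at [-1.446, 0.477, 0.022, 1.555, -0.011, 1.109, -0.083], TCP at [0.156, 0.657, 0.256] pointing down, gripper open.
Joint ranges: [-2.96, 2.96], [-0.34, 2.1], [-1.41, 1.46], [0.24, 2.44], [-1.37, 4.51], [0.17, 1.92], [-2.96, 2.96]. Speed limits (rad/s): [2.39, 2.39, 3.14, 3.14, 3.14, 3.14, 3.14].

INTERFACE

Orientations are given as a unit quaternion [w, x, y, z].
In Python, from station import status, cams, order, models gives the robot as it stands.
- The arm moves only by the tool move_arm, never from a script. Its argument "steps" is one flat list of numbers, 7 for each row, row after row: the gripper's target within -1 to 1 (fully open at 1, half-way at 0, shut at -1), then the shift along the world's x, y, z in cm, then the turn, a rotation vector about the world's x, y, z in degrees. A call has 1 to 8 rows; each row shifts and turns the commanded pose from where the row before left it; what a row does not reach is not made up. A row lasts 1/10 s, in which the tool goes at most 50 mm and 8.59 degrees, less where a joint would pass 70% of its speed; a pose out of reach is approached as far as the arm can. A call with a gripper value outside its range is refused whole. The fingers move at their own pace and stop on an object; "newtons" is the grip in N (left out, the last holds). Time passes only in rows, so rows that do not move let the fingers close. It gives the time, the measured TCP pose, the force and the opening at its end, in the units of the state.
- status.get_obs(): the state, without advancing time (a new reading comes with each control period).
- cams.read_camera(name): name is "scene" or "top" or "wrist"; returns a dict with "pixels" (420x560x3 uint8, red, green, blue), "mtx" (3x3 intrinsics, pixels), "dist_coeffs" ([k1, k2, p1, p2, k3] as OpenCV has them; the pictures are not rectified), "T" (4x4, takes a point from camera to world coordinates); the wrist camera has in their place "T_tool_cam" (4x4, takes a point from camera to tool coordinates, whose origin is the TCP and whose axes are the flange's). Camera axes: x right, y down, z forward; pixel columns grow to the right and rows downward; lengths in m; the calibration is good to about 2 mm. A picture is of the moment at which its call begins: read the wrist's pose just before it. There is no depth.
- order.hand_in(): hands the job in, once; it reports no verdict.
Trained networks look in the newest picture that a camera, given by its name, has taken for a name from the list of things; names that differ only in an ending like _2 or _b are one class to them, and where a whole thing is asked for, a point or a joint stands for the part that bears it (a point fixed in the world has none). Each returns a list of dicts, best first, with "score" (0 to 1); they miss things now and then, are a little off and sometimes report something else, mostly with a low value. They report only what shows in the picture. A call takes as long as a camera call. They do not tell look-alikes from the thing itself.
- models.silhouettes(camera, query): "region" (420x560 bool, what is visible of it) and "box" ([centre column, centre row, width, height] in pixels, round what is visible of it).
- models.place_of(camera, query): "position" ([row, column] in pixels: a listed point, or the origin of a listed thing).
The state is a dict: "t": time; "q": joint angles; "joint_vel": joint speeds; "joint_torque": joint torques, N m; "eef_pos": TCP position; "tool_rot": TCP orientation; "contact_force": force on the tool from outside, world axes, zero at the start; "torque": the same for the moment, N m; "gripper_width": opening from 0.0 (shut) to 1.0 (fully open).
Only numpy, scipy, OpenCV 4.12 (cv2) and the standard library are available. Lean on these libraries where they do the work, as an engineer would, in place of code of your own. Each camera call takes 0.05 s, during which the arm holds its last target.

TASK

Pull the inspection station's carriage fully out from under the camera head, then carry the open tray of loose spacers and brackets to it by its handle, keeping it level so nothing spills, and set it down, without dropping it, flat inside the carriage's raised rim. With the tray let go, push the carriage fully home under the head and then throw the toggle lever all the way over towards the column. Leave everything else on the bench where it is, and do not jerk or swing the tray.

Things in the scene. Friction and masses are not known exactly. Their poses are not given: they have to be found in the camera images.
- tray: Open steel tray standing loose on the bench, 190 mm long (its x), 120 mm wide (its y), walls 30 mm high, walls and floor 4 mm thick; 0.3 to 0.45 kg empty plus 0.16 kg of loose parts. Origin: centre of its underside, z up. A handle bar runs over its middle, end to end. It may be set down either way round.
- handle (a point): Centre of the tray's straight wooden handle bar, 101 mm above the tray's underside: 12 mm wide (tray's y), 18 mm high, 190 mm long (tray's x), carried by a flat 30 mm wide strap at each end and free to grasp in between.
- spacer_a_center (a point): Centre of a loose dark steel spacer lying in the tray, a solid round bar 22 mm in diameter and 60 mm long (along its x), 50 g; it can roll.
- spacer_b_center (a point): Centre of the second, identical spacer in the tray.
- bracket_a: Loose angle bracket lying in the tray, pale yellow-green primed sheet, 60 mm (x) by 36 mm (y), upright flange 24 mm high, 30 g. Origin: centre of the underside of its base.
- bracket_b: The second, identical angle bracket in the tray.
- deck (a point): Centre of the upper face of the carriage's deck, 45 mm above the bench. The flat inside its raised rim is 215 mm (x) by 145 mm (y); the rim is 10 mm high, 5 mm thick. The tray goes here with its long side along the deck's x, either way round. +y is the way the carriage pulls out. When home, the deck is under the camera head, with no room for a gripper to set the tray down.
- head (a point): Lowest point of the station's fixed camera head, 211 mm above the bench, 15 mm towards the deck's -y from the home deck's centre. The head is 90 mm square and goes up to 310 mm; it hangs from a 310 mm tall column that stands 138 mm towards the deck's -y from the home deck's centre.
- push_plate (a point): Middle of the top edge (97 mm above the bench) of the carriage's upright black plate: 60 mm wide (x), 12 mm thick (y), 62 mm high, 135 mm from the deck's centre on its +y side, with 51 mm of room between it and the rim. Same axes as the deck. Push or pull the carriage by it: about 2 N of friction.
- carriage (a joint): Travel of the carriage in m: 0 = fully home under the camera head, 0.17 = fully out (stop), along the deck's +y. It stays where it is left.
- lever_tip (a point): Centre of the 26 mm black ball on the 10 mm steel rod of the toggle lever; 90 mm from its pivot, which is 22 mm above the bench. The lever stands on a block (50 by 70 mm, 25 mm high) beside the station's base, 165 mm to the deck's +x of the carriage's centre line and 120 mm to the deck's +y of the home deck's centre.
- lever (a joint): Angle of the toggle lever in rad: 0 = leaning 0.5 rad from upright towards the deck's +y (as found, or nearly), 1.0 = thrown fully over, leaning 0.5 rad towards the deck's -y, where the column is (stop). It stays where it is left; needs about 1 N at the ball.
- case: Bystander: closed organiser case, 150 by 110 by 44 mm, 0.8 kg, black with a clear lid. Origin: centre of the underside.
- bottle: Bystander: clear plastic bottle, 64 mm across, 190 mm high. Origin: centre of the underside.
- screwdriver: Bystander: screwdriver with a yellow handle, 190 mm long, lying on the bench.
- wrench: Bystander: open-end wrench, 170 mm long, lying on the bench.
- channel: Bystander: pale yellow-green primed sheet channel, 150 mm long, 40 mm wide, 28 mm high, lying open side up. Origin: centre of the underside.
- jar: Bystander: amber glass jar with a steel lid, 60 mm across, 80 mm high. Origin: centre of the underside.
Mind the look-alikes: they are no part of the job. Leave any red look-alike of the part that bears spacer_b_center alone.

How it is judged:
By the outcome, as a careful person would: the job done as asked, in the order asked, and still so for the second after the job is handed in, with the robot touching nothing.
It also fails if it takes over 72 s, if anything falls off the work surface, if the arm or the gripper's body presses on something with over 40 N, if the wrist force passes 120 N, or if a joint passes its speed limit or range.

## Working session

There is one attempt and no reset: what is moved stays moved. The work goes in short steps, Python scripts to look and compute and a tool call to move; the robot and the scene stay as the last step left them, time stands still between calls to the robot, and variables do not carry over. Pictures are saved under pics/ and viewed, and the job is handed in when it is done.

Besides the shell and the picture viewer there is one more tool, called after "Call:" as name(argument=value, ...) on one line, values as JSON. move_arm: Moves the arm, as the interface text tells. Its arguments: {"type":"object","properties":{"steps":{"type":"array"},"newtons":{"type":"number"}},"required":["steps"]}

```bash
mkdir -p pics; ls; cat > h.py <<'E'
import numpy as np, cv2
from station import status, cams, order, models
def save(name, fn):
    d=cams.read_camera(name); cv2.imwrite('pics/'+fn, d['pixels'][:,:,::-1]); return d
def ray(d,row,col,T=None):
    T=np.array(d['T']) if T is None else T
    p=cv2.undistortPoints(np.array([[[col,row]]],float),np.array(d['mtx']),np.array(d['dist_coeffs']))[0,0]
    v=T[:3,:3]@np.array([p[0],p[1],1.]); return T[:3,3],v
def atz(d,row,col,z,T=None):
    o,v=ray(d,row,col,T); return o+v*(z-o[2])/v[2]
def proj(d,P,T=None):
    T=np.array(d['T']) if T is None else T
    Ti=np.linalg.inv(T); 
    r,_=cv2.projectPoints(np.array(P,float).reshape(-1,3),cv2.Rodrigues(Ti[:3,:3])[0],Ti[:3,3],np.array(d['mtx']),np.array(d['dist_coeffs']))
    return r[:,0]
def tri(rays):
    A=np.zeros((3,3));b=np.zeros(3)
    for o,v in rays:
        v=v/np.linalg.norm(v);M=np.eye(3)-np.outer(v,v);A+=M;b+=M@o
    return np.linalg.solve(A,b)
E
python3 - <<'E'
from h import *
for c in ['scene','top','wrist']:
    d=save(c,c+'0.png')
    if 'T' in d: print(c,np.round(d['T'],3).tolist())
    else: print(np.round(d['T_tool_cam'],3).tolist())
    for q in ['handle','tray','deck','push_plate','lever_tip','head','spacer_a_center','case','bottle','screwdriver','wrench','channel','jar','bracket_a']:
        for r in models.place_of(c,q)[:3]:
            print(c,q,np.round(r['position'],1),round(r['score'],2))
print(status.get_obs())
E
```

```text
pics
scene [[-0.722, 0.575, -0.386, 1.125], [0.692, 0.592, -0.413, 0.732], [-0.008, -0.565, -0.825, 1.399], [0.0, 0.0, 0.0, 1.0]]
scene handle [278.9 362.1] 0.66
scene handle [292.4 343.3] 0.4
scene tray [249.9 296.2] 0.22
scene deck [154.3 226.7] 0.86
scene push_plate [161.3 252.2] 0.56
scene push_plate [154.4 226.4] 0.5
scene lever_tip [311.2 356.3] 0.53
scene lever_tip [184.2 209.9] 0.51
scene head [113.5 213.3] 0.93
scene spacer_a_center [287.1 370.2] 0.51
scene case [247.3 295. ] 0.77
scene case [151.1 228.5] 0.28
scene bottle [255.6 219.3] 0.95
scene bottle [241.6 188.9] 0.72
scene screwdriver [293.6 255.5] 0.6
scene screwdriver [293.5 356.5] 0.37
scene wrench [237.3 371.7] 0.59
scene wrench [276.7 361.6] 0.41
scene channel [209.7 311.8] 0.67
scene channel [277.  360.7] 0.35
scene jar [243.3 188.7] 0.67
scene bracket_a [278.5 363.9] 0.68
scene bracket_a [291.1 340.9] 0.66
top [[0.014, -0.988, 0.154, 0.335], [-1.0, -0.013, 0.008, 0.088], [-0.006, -0.154, -0.988, 1.427], [0.0, 0.0, 0.0, 1.0]]
top handle [229.5 158.3] 0.97
top tray [228.6 168.6] 0.7
top deck [259.5 430.2] 0.85
top
[... 771 characters left out ...]
44610824,  0.47701075,  0.02240163,  1.55538264, -0.01150741,
        1.10931762, -0.08304641]), 'joint_vel': array([ 2.60429016e-04, -1.01487016e-03, -1.07199816e-03,  5.62792462e-05,
       -9.89016501e-04, -7.03385320e-04, -1.46740171e-03]), 'joint_torque': array([-1.51164377e-04, -5.96314323e+01,  1.60598382e+00, -2.81543273e+01,
        1.24073646e-02,  1.62541844e-03, -1.54163939e-05]), 'eef_pos': array([0.1557135 , 0.65681356, 0.25630807]), 'tool_rot': array([-9.42475091e-06,  1.16117550e-01,  9.93235478e-01,  5.46001210e-06]), 'contact_force': array([ 1.0256638 , -0.48685256,  0.60357858]), 'torque': array([-0.03969613, -0.04350807,  0.02866899]), 'gripper_width': 0.9997794253606346}
```

View pics/scene0.png

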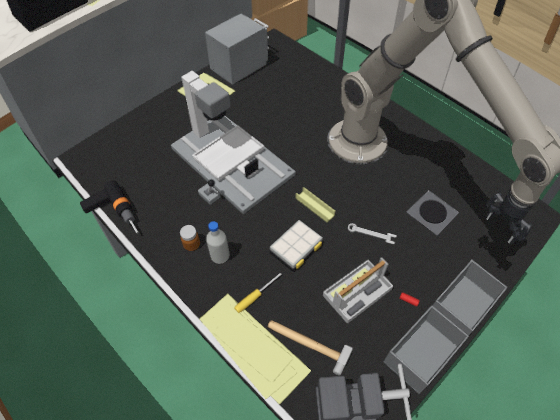

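View pics/top0.png

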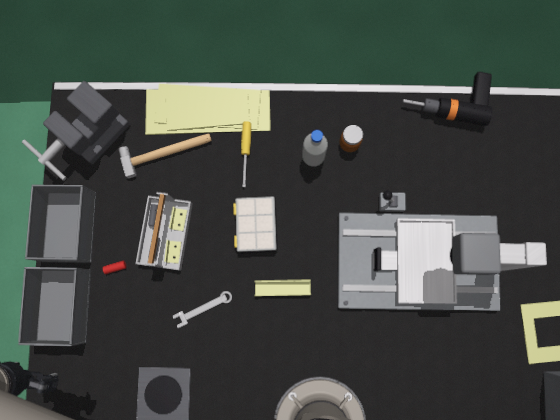

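View pics/wrist0.png

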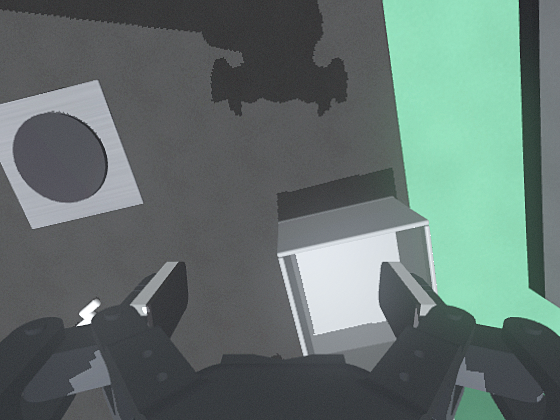

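```bash
cat pics/x 2>/dev/null; python3 - <<'E'
from h import *
import pickle
ds=save('scene','s1.png'); dt=save('top','t1.png')
pickle.dump((ds,dt),open('cam.pkl','wb'))
top=lambda r,c,z:print(np.round(atz(dt,r,c,z),4))
print('deck');top(259.5,430.2,.045)
print('plate');top(258.1,381.1,.097)
print('lever');top(196.4,387.2,.1)
print('head');top(252.9,464.4,.211)
print('handle');top(229.5,158.3,.101)
print('handle ends');top(194,162,.11);top(263,153,.11)
print('traycorners top',);[top(r,c,.03) for r,c in((197,144),(203,191),(269,185),(264,137))]
print('base corners');[top(r,c,.02) for r,c in((213,338),(215,497),(310,339),(310,500))]
print('scene tri')
print('deck',tri([ray(ds,154.3,226.7),ray(dt,259.5,430.2)]))
print('handle',tri([ray(ds,278.9,362.1),ray(dt,229.5,158.3)]))
print('lever',tri([ray(ds,184.2,209.9),ray(dt,196.4,387.2)]))
print('head',tri([ray(ds,113.5,213.3),ray(dt,252.9,464.4)]))
print('plate',tri([ray(ds,161.3,252.2),ray(dt,258.1,381.1)]))
im=dt['pixels'][:,:,::-1]
cv2.imwrite('pics/tc.png',cv2.resize(im[180:320,320:560],None,fx=3.3,fy=3.3,interpolation=2))
cv2.imwrite('pics/tt.png',cv2.resize(im[180:290,110:290],None,fx=4.4,fy=4.4,interpolation=2))
im=ds['pixels'][:,:,::-1]
cv2.imwrite('pics/sc.png',cv2.resize(im[60:220,150:310],None,fx=3.7,fy=3.7,interpolation=2))
cv2.imwrite('pics/st.png',cv2.resize(im[220:340,300:430],None,fx=4.8,fy=4.8,interpolation=2))
E
```

```text
deck
[ 0.4376 -0.2899  0.045 ]
plate
[ 0.4358 -0.1482  0.097 ]
lever
[ 0.5978 -0.166   0.1   ]
head
[ 0.4418 -0.3268  0.211 ]
handle
[0.5019 0.4314 0.101 ]
handle ends
[0.5945 0.4243 0.11  ]
[0.4139 0.4384 0.11  ]
traycorners top
[0.6011 0.4946 0.03  ]
[0.5859 0.3626 0.03  ]
[0.4039 0.3713 0.03  ]
[0.4153 0.5035 0.03  ]
base corners
[ 0.5649 -0.0441  0.02  ]
[ 0.5653 -0.4879  0.02  ]
[ 0.3004 -0.0468  0.02  ]
[ 0.3044 -0.4845  0.02  ]
scene tri
deck [ 0.43806093 -0.29543     0.01758399]
handle [0.50281639 0.43436927 0.09106881]
lever [ 0.6024218  -0.1709938   0.08996046]
head [ 0.44307949 -0.32773842  0.21385571]
plate [ 0.43411362 -0.14602082  0.09767343]
```

View pics/tc.png

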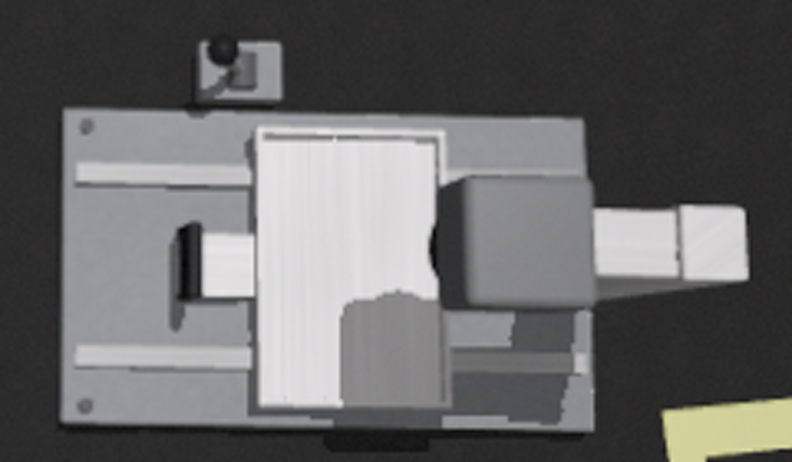

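View pics/tt.png

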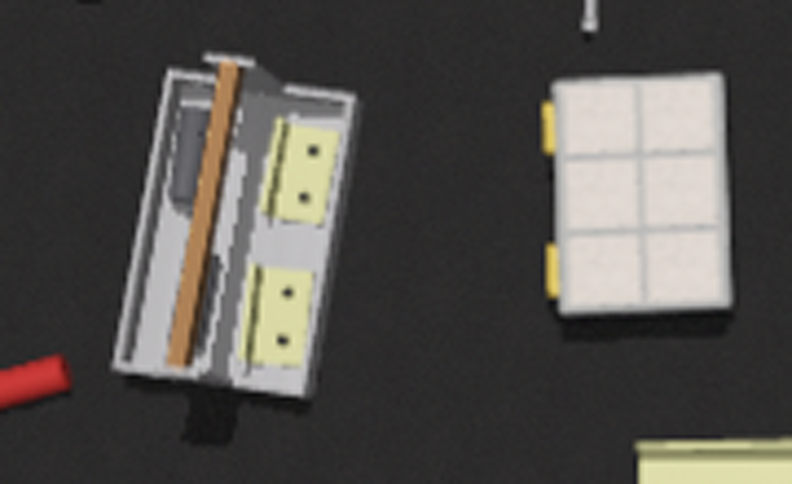

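View pics/sc.png

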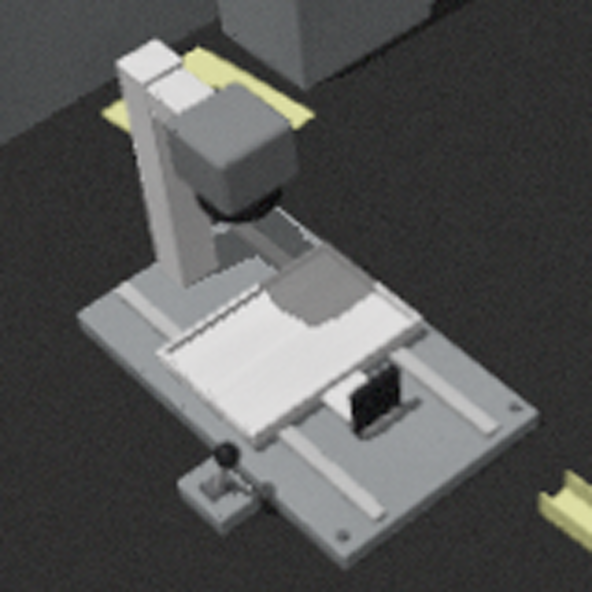

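View pics/st.png

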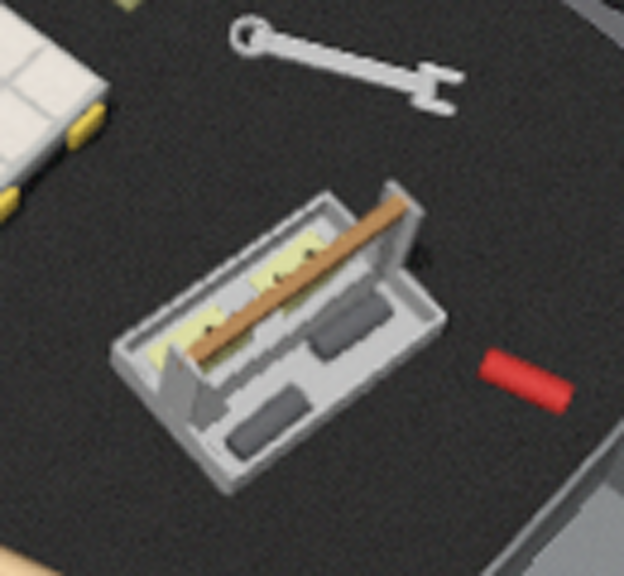

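```bash
python3 - <<'E'
from h import *
import pickle
ds,dt=pickle.load(open('cam.pkl','rb'))
def tc(x,y,z,n): print(n,np.round(atz(dt,180+y/3.3,320+x/3.3,z),4))
def sc(x,y,z,n): print(n,np.round(atz(ds,60+y/3.7,150+x/3.7,z),4))
tc(712,243,.31,'column top')
for p in((460,176),(593,178),(593,308),(465,306)): tc(*p,.31,'headtop')
for p in((256,127),(445,130),(258,408),(450,405)): tc(*p,.055,'rim')
for p in((198,222),(198,300),(190,222),(190,300)): tc(*p,.097,'plate')
for p in((197,41),(281,41),(197,102),(281,103)): tc(*p,.025,'block')
tc(222,48,.101,'ball')
for p in((160,352),(258,440),(425,328),(282,208)): sc(*p,.055,'s rim')
sc(376,385,.097,'s plate')
for p in((352,405),(399,362)): sc(*p,.097,'s plate end')
sc(226,455,.101,'s ball')
def tt(x,y,z,n): print(n,np.round(atz(dt,180+y/4.4,110+x/4.4,z),4))
for p in((228,62),(178,366)): tt(*p,.11,'bar')
for p in((168,70),(356,95),(312,397),(113,370)): tt(*p,.03,'trayc')
def st(x,y,z,n): print(n,np.round(atz(ds,220+y/4.8,300+x/4.8,z),4))
for p in((400,203),(195,358)): st(*p,.11,'s bar')
for p in((326,192),(445,318),(232,490),(114,353)): st(*p,.03,'s trayc')
E
```

```text
column top [ 0.4332 -0.4517  0.31  ]
headtop [ 0.476  -0.2834  0.31  ]
headtop [ 0.4758 -0.3731  0.31  ]
headtop [ 0.3895 -0.3691  0.31  ]
headtop [ 0.39   -0.2838  0.31  ]
rim [ 0.5464 -0.2017  0.055 ]
rim [ 0.546  -0.3573  0.055 ]
rim [ 0.3195 -0.1995  0.055 ]
rim [ 0.3233 -0.354   0.055 ]
plate [ 0.4639 -0.1457  0.097 ]
plate [ 0.4028 -0.145   0.097 ]
plate [ 0.4638 -0.1394  0.097 ]
plate [ 0.4027 -0.1387  0.097 ]
block [ 0.6236 -0.1596  0.025 ]
block [ 0.6246 -0.2306  0.025 ]
block [ 0.5715 -0.1589  0.025 ]
block [ 0.5716 -0.2294  0.025 ]
ball [ 0.6025 -0.166   0.101 ]
s rim [ 0.5485 -0.3515  0.055 ]
s rim [ 0.5497 -0.1926  0.055 ]
s rim [ 0.3338 -0.1857  0.055 ]
s rim [ 0.3257 -0.4232  0.055 ]
s plate [ 0.4425 -0.136   0.097 ]
s plate end [ 0.4757 -0.1334  0.097 ]
s plate end [ 0.4069 -0.1421  0.097 ]
s ball [ 0.6025 -0.1683  0.101 ]
bar [0.5942 0.4247 0.11  ]
bar [0.4134 0.4449 0.11  ]
trayc [0.6044 0.4831 0.03  ]
trayc [0.5898 0.363  0.03  ]
trayc [0.4004 0.3823 0.03  ]
trayc [0.415  0.5071 0.03  ]
s bar [0.4213 0.4481 0.11  ]
s bar [0.596  0.4282 0.11  ]
s trayc [0.4075 0.3891 0.03  ]
s trayc [0.4232 0.5072 0.03  ]
s trayc [0.6141 0.4878 0.03  ]
s trayc [0.5985 0.3697 0.03  ]
```

Call:
move_arm(steps=[0, 3.4, -3.4, 0, 0, 0, 1.7, 0, 3.4, -3.4, 0, 0, 0, 1.7, 0, 3.4, -3.4, 0, 0, 0, 1.7, 0, 3.4, -3.4, 0, 0, 0, 1.7, 0, 3.4, -3.4, 0, 0, 0, 1.7, 0, 3.4, -3.4, 0, 0, 0, 1.7, 0, 3.4, -3.4, 0, 0, 0, 1.6, 0, 3.4, -3.4, 0, 0, 0, 1.6], newtons=40)

```text
t: 3.15
eef_pos: [0.4289, 0.3833, 0.2566]
tool_rot: [0.0, -0.001, 1.0, 0.0]
contact_force: [-0.2, -0.3, -0.4]
gripper_width: 0.5
```

Call:
move_arm(steps=[0, 0.4, -4.8, 0, 0, 0, 0, 0, 0.4, -4.8, 0, 0, 0, 0, 0, 0.4, -4.8, 0, 0, 0, 0, 0, 0.4, -4.8, 0, 0, 0, 0, 0, 0.4, -4.8, 0, 0, 0, 0, 0, 0.4, -4.8, 0, 0, 0, 0, 0, 0.4, -4.8, 0, 0, 0, 0, 0, 0.4, -4.8, 0, 0, 0, 0])

```text
t: 3.95
eef_pos: [0.4597, -0.0011, 0.2567]
tool_rot: [0.001, -0.001, 1.0, 0.0]
contact_force: [1.2, -0.6, -0.6]
gripper_width: 0.499
```

Call:
move_arm(steps=[0, -0.6, -3.6, -1, 0, 0, 0, 0, -0.6, -3.6, -2, 0, 0, 0, 0, -0.6, -3.6, -3, 0, 0, 0, 0, -0.6, -3.5, -2, 0, 0, 0, 0, 0, 0, 0, 0, 0, 0])

```text
t: 4.45
eef_pos: [0.4328, -0.1465, 0.1744]
tool_rot: [-0.002, 0.003, 1.0, -0.001]
contact_force: [-0.4, 0.5, 0.5]
gripper_width: 0.5
```

```bash
python3 - <<'E'
from h import *
o=status.get_obs(); print(o['eef_pos'],o['q'])
d=save('wrist','w1.png')
from scipy.spatial.transform import Rotation as R
w,x,y,z=o['tool_rot'];T=np.eye(4);T[:3,:3]=R.from_quat([x,y,z,w]).as_matrix();T[:3,3]=o['eef_pos']
T=T@np.array(d['T_tool_cam'])
import pickle;pickle.dump((d,T),open('w1.pkl','wb'))
print(proj(d,[[.435,-.144,.097],[.405,-.138,.097],[.465,-.138,.097],[.435,-.279,.045]],T))
E
```

```text
[ 0.43276785 -0.14646896  0.17440789] [-0.1906842   0.24019567  0.43774143  2.16116209 -0.14166475  0.77104326
  1.90276627]
[[286.95463087 235.31821336]
 [296.43059909 189.43965473]
 [296.11903734 277.80860956]
 [117.45910328 215.15140704]]
```

View pics/w1.png

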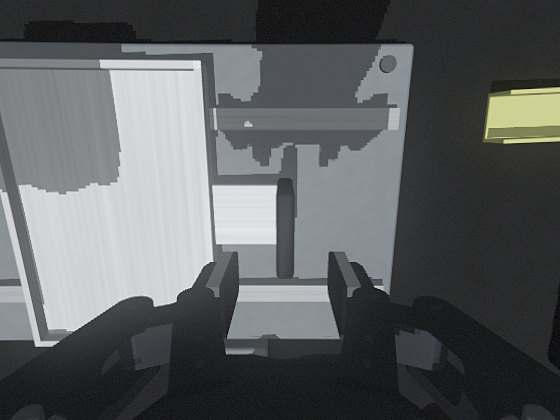

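Call:
move_arm(steps=[0, 0.0, 0.2, -3, 0, 0, 0, 0, 0, 0, -3, 0, 0, 0, 0, 0, 0, -2, 0, 0, 0, -0.9, 0, 0, 0, 0, 0, 0, -0.9, 0, 0, 0, 0, 0, 0, -0.9, 0, 0, 0, 0, 0, 0, -0.9, 0, 0, 0, 0, 0, 0], newtons=40)

```text
t: 5.2
eef_pos: [0.4362, -0.14, 0.0972]
tool_rot: [0.001, -0.0, 1.0, 0.0]
contact_force: [-0.5, -0.4, -1.3]
gripper_width: 0.132
```

Call:
move_arm(steps=[-0.9, 0, 1, 0, 0, 0, 0, -0.9, 0, 2, 0, 0, 0, 0, -0.9, 0, 2, 0, 0, 0, 0, -0.9, 0, 2, 0, 0, 0, 0, -0.9, 0, 2, 0, 0, 0, 0, -0.9, 0, 1.5, 0, 0, 0, 0, -0.9, 0, 1, 0, 0, 0, 0, -0.9, 0, 0.3, 0, 0, 0, 0])

```text
t: 6.0
eef_pos: [0.437, -0.0209, 0.0971]
tool_rot: [0.001, -0.001, 1.0, 0.0]
contact_force: [2.1, -2.3, 4.5]
gripper_width: 0.134
```

Call:
move_arm(steps=[-0.9, 0, 0.5, 0, 0, 0, 0, -0.9, 0, 0.5, 0, 0, 0, 0, -0.9, 0, 0.3, 0, 0, 0, 0, -0.9, 0, 0, 0, 0, 0, 0])

```text
t: 6.4
eef_pos: [0.437, -0.0124, 0.0971]
tool_rot: [0.002, 0.001, 1.0, -0.001]
contact_force: [3.4, -12.1, 5.9]
gripper_width: 0.131
```

Call:
move_arm(steps=[-0.9, 0, 0.3, 0, 0, 0, 0, -0.9, 0, 0, 0, 0, 0, 0])

```text
t: 6.6
eef_pos: [0.437, -0.0123, 0.0971]
tool_rot: [0.002, 0.002, 1.0, -0.003]
contact_force: [2.7, -23.3, 6.5]
gripper_width: 0.13
```

Call:
move_arm(steps=[-0.9, 0, -0.6, 0, 0, 0, 0, 0, 0, 0, 0, 0, 0, 0, 0, 0, 0, 0, 0, 0, 0, 0, 0, 0, 0, 0, 0, 0, 0, 0, 0, 3, 0, 0, 0, 0, 0, 0, 4, 0, 0, 0, 0, 0, 0, 4, 0, 0, 0, 0, 0, 0, 4, 0, 0, 0])

```text
t: 7.4
eef_pos: [0.4349, -0.0119, 0.2475]
tool_rot: [-0.001, -0.001, 1.0, -0.0]
contact_force: [0.9, 0.6, 0.0]
gripper_width: 0.497
```

```bash
python3 - <<'E'
from h import *
d=save('top','t2.png')
im=d['pixels'][:,:,::-1]
cv2.imwrite('pics/t2c.png',cv2.resize(im[180:320,300:540],None,fx=3.3,fy=3.3,interpolation=2))
print(models.place_of('top','deck')[:1])
import pickle;pickle.dump(d,open('t2.pkl','wb'))
E
```

```text
[{'position': [261.3, 380.1], 'score': 0.67}]
```

View pics/t2c.png

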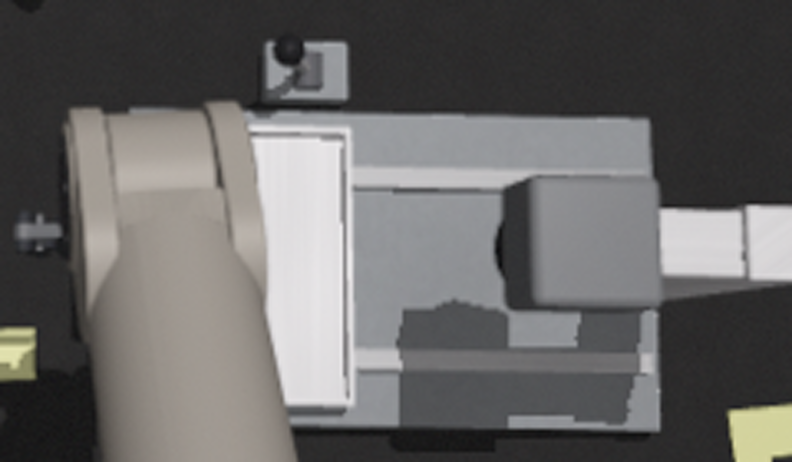

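Call:
move_arm(steps=[0.2, 0.8, 4.6, 0, 0, 0, -0.8, 0.2, 0.8, 4.6, 0, 0, 0, -0.8, 0.2, 0.8, 4.6, 0, 0, 0, -0.8, 0.2, 0.8, 4.6, 0, 0, 0, -0.8, 0.2, 0.8, 4.6, 0, 0, 0, -0.8, 0.2, 0.8, 4.6, 0, 0, 0, -0.8, 0.2, 0.8, 4.6, 0, 0, 0, -0.7, 0.2, 0.8, 4.6, 0, 0, 0, -0.7])

```text
t: 8.3
eef_pos: [0.4988, 0.3578, 0.245]
tool_rot: [-0.001, 0.053, 0.999, -0.001]
contact_force: [0.7, 0.5, 0.8]
gripper_width: 0.603
```

Call:
move_arm(steps=[0.2, 0.4, 4.0, -1.2, 0, 0, 0, 0.2, 0.3, 3.6, -1.2, 0, 0, 0, 0.2, 0, 0, 0, 0, 0, 0, 0.2, 0, 0, 0, 0, 0, 0])

```text
t: 8.7
eef_pos: [0.5053, 0.4323, 0.2202]
tool_rot: [-0.001, 0.052, 0.999, -0.001]
contact_force: [0.1, -1.1, -0.5]
gripper_width: 0.599
```

```bash
cat >> h.py <<'E'
from scipy.spatial.transform import Rotation as R
def wrist(fn):
    o=status.get_obs(); d=save('wrist',fn)
    w,x,y,z=o['tool_rot'];T=np.eye(4);T[:3,:3]=R.from_quat([x,y,z,w]).as_matrix();T[:3,3]=o['eef_pos']
    print(o['eef_pos'],'rot',R.from_matrix(T[:3,:3]).as_rotvec(),'tooly',T[:3,1])
    return d,T@np.array(d['T_tool_cam'])
E
python3 - <<'E'
from h import *
d,T=wrist('w2.png')
c,s=np.cos(-.106),np.sin(-.106)
P=[[.506+a*c,.436+a*s,.11] for a in(-.09,0,.09)]
print(proj(d,P,T))
import pickle;pickle.dump((d,T),open('w2.pkl','wb'))
E
```

```text
[0.50532488 0.43226328 0.22020265] rot [-0.16432047 -3.13496259  0.00419784] tooly [ 0.10454024  0.99451674 -0.00279236]
[[289.04711797  88.36638387]
 [288.39348841 218.04365685]
 [287.88510314 324.35946049]]
```

View pics/w2.png

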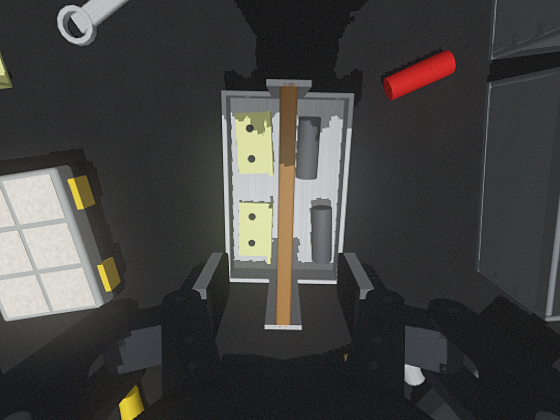

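```bash
python3 - <<'E'
from h import *
import pickle
d,T=pickle.load(open('w2.pkl','rb'))
a=atz(d,88,288.5,.11,T);b=atz(d,320,284.5,.11,T);print(a,b,np.degrees(np.arctan2(b[1]-a[1],b[0]-a[0])))
E
```

```text
[0.41623982 0.44518241 0.11      ] [0.59121262 0.42415852 0.11      ] -6.851539736076078
```

Call:
move_arm(steps=[0.2, 0.1, 0.2, -2, 0, 0, -0.8, 0.2, 0, 0, -3, 0, 0, 0, 0.2, 0, 0, -3, 0, 0, 0, 0.2, 0, 0, -2.2, 0, 0, 0, 0.2, 0, 0, -1.1, 0, 0, 0, 0.2, 0, 0, 0, 0, 0, 0, 0.2, 0, 0, 0, 0, 0, 0])

```text
t: 9.45
eef_pos: [0.5085, 0.4335, 0.1105]
tool_rot: [0.001, 0.061, 0.998, 0.0]
contact_force: [0.1, 0.3, 0.6]
gripper_width: 0.599
```

```bash
python3 - <<'E'
from h import *
o=status.get_obs();print(o['eef_pos'],o['tool_rot'],o['contact_force'],o['q'])
d,T=wrist('w3.png')
E
```

```text
[0.50852957 0.43351386 0.11048188] [5.42913936e-04 6.09979025e-02 9.98137654e-01 4.30156520e-04] [0.09547986 0.31232522 0.63912194] [-0.9543864   0.62761016  0.22092617  1.69832452 -0.17439104  0.83354151
  0.79187933]
[0.50852957 0.43351386 0.11048188] rot [1.91564358e-01 3.13465858e+00 1.35090969e-03] tooly [1.21768140e-01 9.92558142e-01 9.24944062e-04]
```

View pics/w3.png

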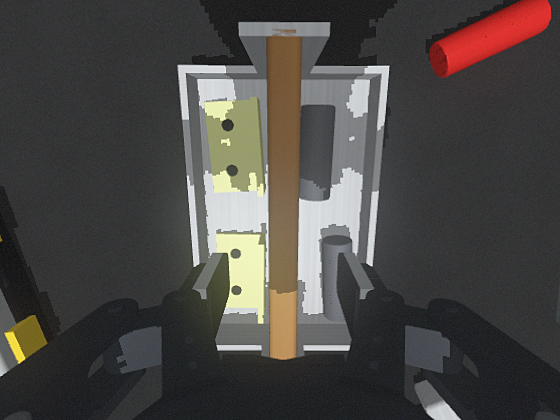

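Call:
move_arm(steps=[0.2, -0.1, 0.1, -0.3, 0, 0, 0, -0.5, 0, 0, 0, 0, 0, 0, -0.75, 0, 0, 0, 0, 0, 0, -1, 0, 0, 0, 0, 0, 0, -1, 0, 0, 0, 0, 0, 0, -1, 0, 0, 0, 0, 0, 0, -1, 0, 0, 0, 0, 0, 0], newtons=70)

```text
t: 10.2
eef_pos: [0.5068, 0.4342, 0.1064]
tool_rot: [-0.0, 0.061, 0.998, -0.0]
contact_force: [-1.1, -2.8, 2.4]
gripper_width: 0.126
```

Gripped (width 0.126 ≈ 11 mm). Lift slowly.

Call:
move_arm(steps=[-1, 0, 0, 0.2, 0, 0, 0, -1, 0, 0, 0.5, 0, 0, 0, -1, 0, 0, 0.8, 0, 0, 0, -1, 0, 0, 1.0, 0, 0, 0, -1, 0, 0, 0.8, 0, 0, 0, -1, 0, 0, 0.5, 0, 0, 0, -1, 0, 0, 0.2, 0, 0, 0, -1, 0, 0, 0, 0, 0, 0])

```text
t: 11.0
eef_pos: [0.5068, 0.4349, 0.1467]
tool_rot: [0.0, 0.061, 0.998, 0.0]
contact_force: [-0.0, -0.4, -5.0]
gripper_width: 0.125
```

```bash
python3 - <<'E'
from h import *
d,T=wrist('w4.png')
d=save('scene','s4.png');im=d['pixels'][:,:,::-1]
cv2.imwrite('pics/s4c.png',cv2.resize(im[180:340,280:460],None,fx=4,fy=4,interpolation=2))
E
```

```text
[0.50679954 0.43489026 0.14670524] rot [1.90148830e-01 3.13550800e+00 7.52461426e-04] tooly [1.20842908e-01 9.92671519e-01 4.97826724e-04]
```

View pics/w4.png

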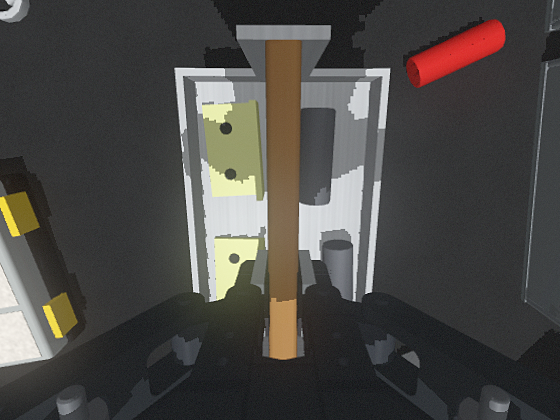

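View pics/s4c.png

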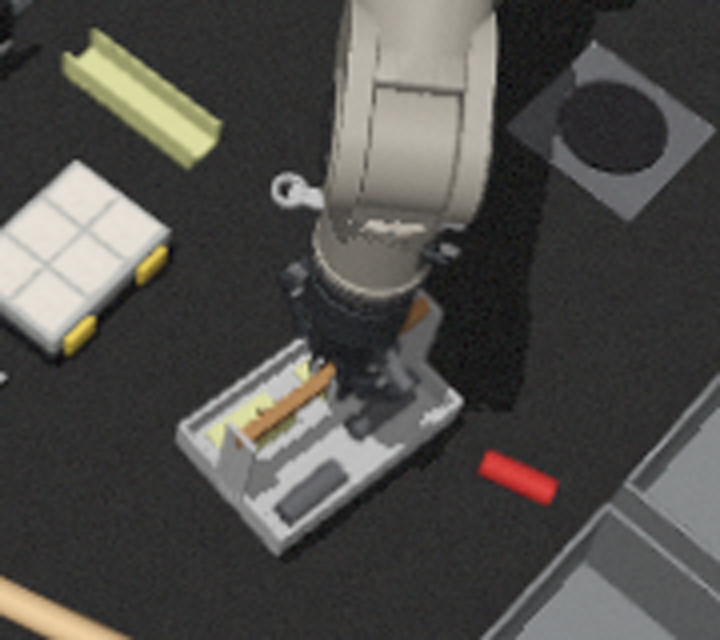

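Call:
move_arm(steps=[-1, 0, 0, 0.3, 0, 0, 0, -1, 0, 0, 0.7, 0, 0, 0, -1, 0, 0, 1.2, 0, 0, 0, -1, 0, 0, 1.6, 0, 0, 0, -1, 0, 0, 1.6, 0, 0, 0, -1, 0, 0, 1.3, 0, 0, 0, -1, 0, 0, 0.9, 0, 0, 0, -1, 0, 0, 0.4, 0, 0, 0])

```text
t: 11.9
eef_pos: [0.5071, 0.4351, 0.228]
tool_rot: [0.001, 0.061, 0.998, 0.001]
contact_force: [0.0, -0.7, -5.5]
gripper_width: 0.127
```

Call:
move_arm(steps=[-1, 0, -0.2, 0, 0, 0, 0, -1, -0.1, -0.5, 0, 0, 0, 0.2, -1, -0.1, -0.8, 0, 0, 0, 0.2, -1, -0.1, -1.1, 0, 0, 0, 0.2, -1, -0.2, -1.4, 0, 0, 0, 0.2, -1, -0.2, -1.6, 0, 0, 0, 0.2, -1, -0.2, -1.8, 0, 0, 0, 0.2, -1, -0.2, -1.9, 0, 0, 0, 0.2])

```text
t: 12.7
eef_pos: [0.4955, 0.3398, 0.2264]
tool_rot: [0.0, 0.048, 0.999, -0.0]
contact_force: [-0.3, 0.5, -6.5]
gripper_width: 0.126
```

Call:
move_arm(steps=[-1, -0.2, -2, 0, 0, 0, 0.2, -1, -0.2, -2, 0, 0, 0, 0.2, -1, -0.3, -2, 0, 0, 0, 0.2, -1, -0.2, -2, 0, 0, 0, 0.2, -1, -0.3, -2, 0, 0, 0, 0.2, -1, -0.2, -2, 0, 0, 0, 0.2, -1, -0.3, -2, 0, 0, 0, 0.3, -1, -0.3, -2, 0, 0, 0, 0.3])

```text
t: 13.5
eef_pos: [0.4754, 0.1801, 0.2264]
tool_rot: [0.0, 0.033, 0.999, 0.0]
contact_force: [0.1, 0.0, -5.9]
gripper_width: 0.126
```

Call:
move_arm(steps=[-1, -0.2, -2, 0, 0, 0, 0.2, -1, -0.2, -2, 0, 0, 0, 0.2, -1, -0.3, -2, 0, 0, 0, 0.2, -1, -0.2, -2, 0, 0, 0, 0.2, -1, -0.3, -2, 0, 0, 0, 0.2, -1, -0.2, -2, 0, 0, 0, 0.2, -1, -0.3, -2, 0, 0, 0, 0.3, -1, -0.3, -2, 0, 0, 0, 0.3])

```text
t: 14.3
eef_pos: [0.4552, 0.0203, 0.2265]
tool_rot: [0.0, 0.017, 1.0, 0.0]
contact_force: [-0.5, 0.5, -5.4]
gripper_width: 0.13
```

Call:
move_arm(steps=[-1, -0.2, -2, 0, 0, 0, 0.3, -1, -0.3, -2, 0, 0, 0, 0.3, -1, -0.2, -2, 0, 0, 0, 0.3, -1, -0.3, -1.9, 0, 0, 0, 0.3, -1, -0.2, -1.8, 0, 0, 0, 0.3, -1, -0.2, -1.6, 0, 0, 0, 0.3, -1, -0.2, -1.4, 0, 0, 0, 0.2, -1, -0.2, -1.2, 0, 0, 0, 0])

```text
t: 15.1
eef_pos: [0.437, -0.1186, 0.2265]
tool_rot: [0.0, -0.0, 1.0, 0.0]
contact_force: [-0.2, -1.1, -5.9]
gripper_width: 0.129
```

Call:
move_arm(steps=[-1, -0.1, -1.0, 0, 0, 0, 0, -1, -0.1, -0.7, 0, 0, 0, 0, -1, 0, -0.5, 0, 0, 0, 0, -1, 0, -0.3, 0, 0, 0, 0, -1, 0, -0.2, 0, 0, 0, 0, -1, 0, 0, 0, 0, 0, 0, -1, 0, 0, 0, 0, 0, 0, -1, 0, 0, 0, 0, 0, 0])

```text
t: 15.9
eef_pos: [0.4358, -0.1439, 0.2263]
tool_rot: [-0.0, -0.001, 1.0, 0.0]
contact_force: [-0.0, -0.4, -5.5]
gripper_width: 0.125
```

```bash
python3 - <<'E'
from h import *
d,T=wrist('w5.png')
import pickle;pickle.dump((d,T),open('w5.pkl','wb'))
d=save('scene','s5.png');im=d['pixels'][:,:,::-1]
cv2.imwrite('pics/s5c.png',cv2.resize(im[60:220,150:330],None,fx=4,fy=4,interpolation=2))
E
```

```text
[ 0.43579765 -0.14385531  0.22627523] rot [ 2.63479723e-03 -3.14152490e+00 -1.77369578e-04] tooly [-1.67739524e-03  9.99998587e-01  1.12975231e-04]
```

View pics/w5.png

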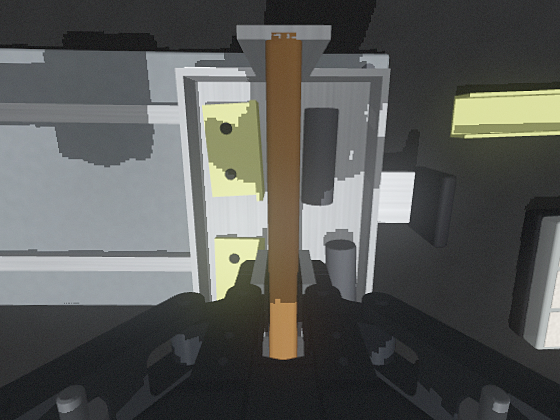

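View pics/s5c.png

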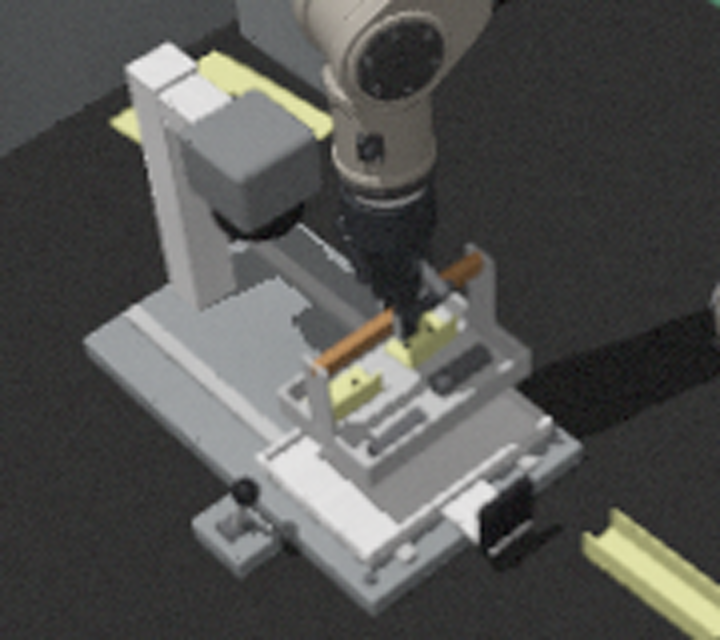

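```bash
python3 - <<'E'
from h import *
import pickle
d,T=pickle.load(open('w5.pkl','rb'))
print('tray',atz(d,69,177,.1495,T),atz(d,69,389,.1495,T))
print('strap top',atz(d,26,284,.229,T))
print('plate',[np.round(atz(d,r,c,.097,T),4) for r,c in((170,443),(170,455),(245,441),(245,455))])
print('pred plate top corners',proj(d,[[x,y,.097] for x in(.404,.464) for y in(-.019,-.007)],T))
print('base edge',atz(d,52,100,.02,T))
im=d['pixels'][:,:,::-1]
cv2.imwrite('pics/w5c.png',cv2.resize(im[100:280,360:560],None,fx=4,fy=4,interpolation=2)[:600])
print('rim pred',proj(d,[[x,y,.055] for x in(.434-.1125,.434+.1125) for y in(-.148-.0775,-.148+.0775)],T))
E
```

```text
tray [ 0.33986618 -0.20309187  0.1495    ] [ 0.33981932 -0.08468019  0.1495    ]
strap top [ 0.33946018 -0.14352926  0.229     ]
plate [array([ 0.4033, -0.0209,  0.097 ]), array([ 0.4033, -0.0118,  0.097 ]), array([ 0.4647, -0.0145,  0.097 ]), array([ 0.4647, -0.0031,  0.097 ])]
pred plate top corners [[445.41115328 170.89835402]
 [461.21184301 170.86656848]
 [435.51395819 244.16322028]
 [450.33677519 244.20444201]]
base edge [ 0.30612246 -0.31141299  0.02      ]
rim pred [[184.37189479  64.08523747]
 [371.74032552  64.21640002]
 [202.37885838 305.4762151 ]
 [355.23352957 305.60526653]]
```

View pics/w5c.png

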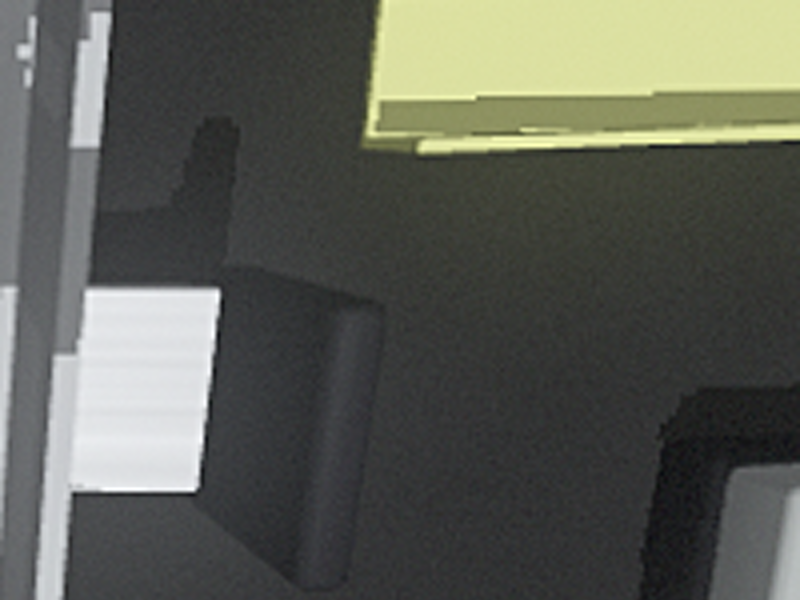

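Call:
move_arm(steps=[-1, 0, -0.2, -0.3, 0, 0, 0, -1, 0.1, -0.2, -0.8, 0, 0, 0, -1, 0, 0, -1.2, 0, 0, 0, -1, 0, 0, -1.3, 0, 0, 0, -1, 0, 0, -1.2, 0, 0, 0, -1, 0, 0, -0.9, 0, 0, 0, -1, 0, 0, -0.5, 0, 0, 0, -1, 0, 0, -0.2, 0, 0, 0])

```text
t: 16.8
eef_pos: [0.4365, -0.1482, 0.1617]
tool_rot: [-0.001, -0.0, 1.0, -0.0]
contact_force: [0.7, -0.2, -5.7]
gripper_width: 0.128
```

```bash
python3 - <<'E'
from h import *
d,T=wrist('w6.png')
d=save('scene','s6.png');im=d['pixels'][:,:,::-1]
cv2.imwrite('pics/s6c.png',cv2.resize(im[100:220,190:320],None,fx=5,fy=5,interpolation=2))
E
```

```text
[ 0.43647865 -0.14821659  0.16165193] rot [ 1.50528521e-03 -3.14055202e+00  1.56169136e-04] tooly [-9.58663109e-04  9.99999536e-01 -9.89546465e-05]
```

View pics/w6.png

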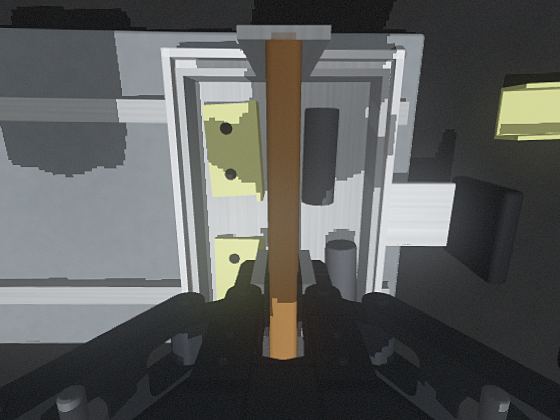

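View pics/s6c.png

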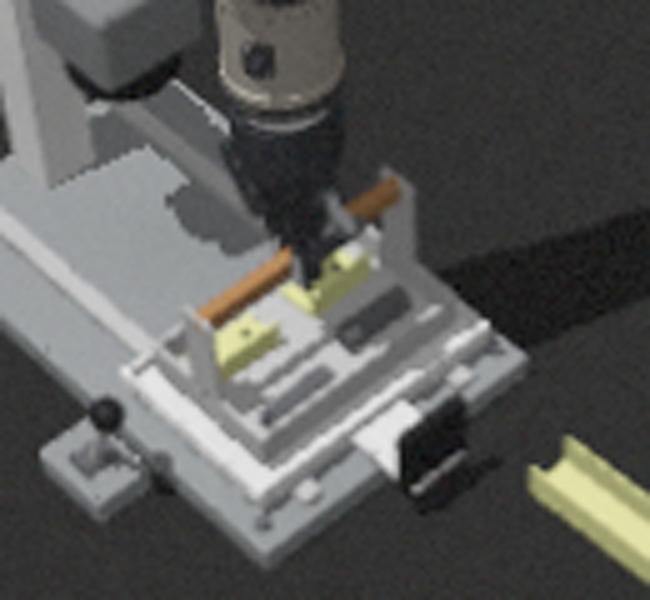

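Call:
move_arm(steps=[-1, 0, 0, -0.3, 0, 0, 0, -1, 0, 0, -0.3, 0, 0, 0, -1, 0, 0, -0.2, 0, 0, 0, -1, 0, 0, -0.1, 0, 0, 0, -1, 0, 0, 0, 0, 0, 0])

```text
t: 17.4
eef_pos: [0.4366, -0.1482, 0.1532]
tool_rot: [-0.0, -0.001, 1.0, 0.0]
contact_force: [-0.5, 0.4, -6.8]
gripper_width: 0.127
```

Call:
move_arm(steps=[-1, 0, 0, -0.1, 0, 0, 0, -1, 0, 0, 0, 0, 0, 0])

```text
t: 17.6
eef_pos: [0.4367, -0.1482, 0.1523]
tool_rot: [-0.0, -0.001, 1.0, 0.0]
contact_force: [0.6, -1.0, -5.5]
gripper_width: 0.124
```

Call:
move_arm(steps=[-1, 0, 0, -0.1, 0, 0, 0, -1, 0, 0, -0.1, 0, 0, 0, -1, 0, 0, 0, 0, 0, 0])

```text
t: 17.9
eef_pos: [0.4369, -0.1484, 0.1512]
tool_rot: [0.0, -0.0, 1.0, 0.0]
contact_force: [-4.2, -0.3, 7.7]
gripper_width: 0.125
```

Call:
move_arm(steps=[-0.6, 0, 0, 0, 0, 0, 0, -0.4, 0, 0, 0, 0, 0, 0, 0, 0, 0, 0, 0, 0, 0, 0, 0, 0, 0, 0, 0, 0, 0, 0, 0, 0, 0, 0, 0], newtons=40)

```text
t: 18.4
eef_pos: [0.4368, -0.1482, 0.1503]
tool_rot: [0.0, -0.001, 1.0, -0.0]
contact_force: [0.5, -0.1, -0.5]
gripper_width: 0.498
```

Call:
move_arm(steps=[0, 0, 0, 1, 0, 0, 0, 0, 0, 0, 2, 0, 0, 0, 0, 0, 0, 3, 0, 0, 0, 0, 0, 0, 2, 0, 0, 0, 0, 0, 0, 0, 0, 0, 0])

```text
t: 18.9
eef_pos: [0.4385, -0.1488, 0.2334]
tool_rot: [0.003, -0.0, 1.0, -0.0]
contact_force: [0.9, -0.6, 0.1]
gripper_width: 0.501
```

```bash
python3 - <<'E'
from h import *
d,T=wrist('w7.png')
d=save('scene','s7.png');im=d['pixels'][:,:,::-1]
cv2.imwrite('pics/s7c.png',cv2.resize(im[100:220,190:320],None,fx=5,fy=5,interpolation=2))
E
```

```text
[ 0.4384688  -0.14878801  0.23338276] rot [-1.09457747e-03  3.13569142e+00 -1.76263348e-04] tooly [-6.97803190e-04  9.99999750e-01 -1.14482783e-04]
```

View pics/w7.png

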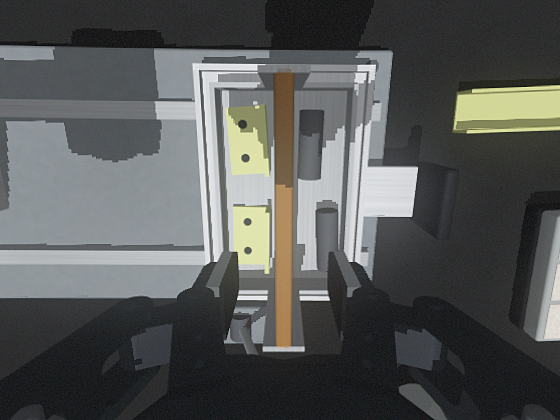

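View pics/s7c.png

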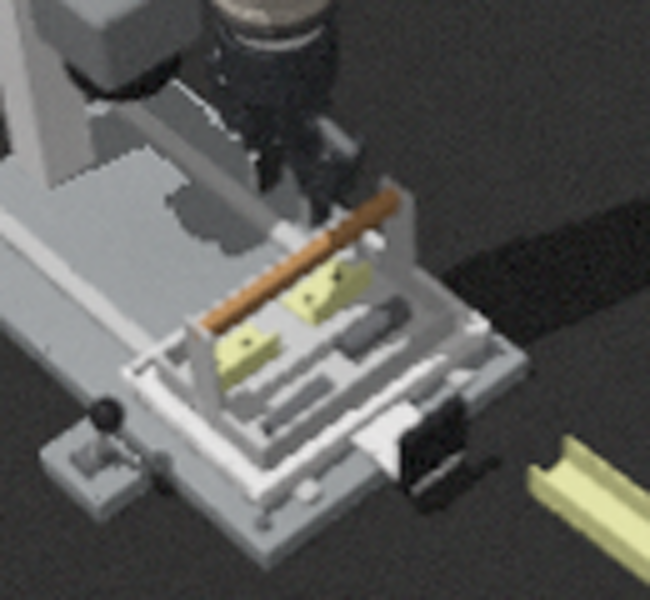

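Call:
move_arm(steps=[0, 0, 3, 0, 0, 0, 0, 0, 0, 4, 0, 0, 0, 0, 0, 0, 4, 0, 0, 0, 0, 0, 0, 2.6, 0, 0, 0, 0, 0, -0.1, 0, -4, 0, 0, 0, 0, 0, 0, -4, 0, 0, 0, 0, 0, 0, -3, 0, 0, 0, 0, 0, 0, 0, 0, 0, 0])

```text
t: 19.8
eef_pos: [0.4321, -0.0126, 0.1166]
tool_rot: [-0.005, -0.001, 1.0, -0.001]
contact_force: [-0.9, 0.1, -0.6]
gripper_width: 0.502
```

Call:
move_arm(steps=[0, 0, 0, -2, 0, 0, 0, 0, 0, 0, 0, 0, 0, 0])

```text
t: 20.0
eef_pos: [0.4347, -0.0124, 0.0996]
tool_rot: [-0.002, -0.0, 1.0, -0.0]
contact_force: [-0.8, -0.3, 1.2]
gripper_width: 0.502
```

Call:
move_arm(steps=[-0.5, 0, 0, -0.2, 0, 0, 0, -0.75, 0, 0, 0, 0, 0, 0, -0.9, 0, 0, 0, 0, 0, 0, -0.9, 0, 0, 0, 0, 0, 0, -0.9, 0, 0, 0, 0, 0, 0], newtons=40)

```text
t: 20.5
eef_pos: [0.4363, -0.0126, 0.0994]
tool_rot: [0.001, 0.0, 1.0, 0.0]
contact_force: [-2.0, -2.3, 7.2]
gripper_width: 0.134
```

Call:
move_arm(steps=[-0.9, 0, -0.2, 0, 0, 0, 0, -0.9, 0, -0.5, 0, 0, 0, 0, -0.9, 0, -0.8, 0, 0, 0, 0, -0.9, 0, -1, 0, 0, 0, 0, -0.9, 0, -1, 0, 0, 0, 0, -0.9, 0, -1, 0, 0, 0, 0, -0.9, 0, -1, 0, 0, 0, 0, -0.9, 0, -1, 0, 0, 0, 0])

```text
t: 21.3
eef_pos: [0.4358, -0.0768, 0.0994]
tool_rot: [0.0, -0.0, 1.0, 0.001]
contact_force: [-3.8, 2.6, 10.7]
gripper_width: 0.131
```

Call:
move_arm(steps=[-0.9, 0, -1, 0, 0, 0, 0, -0.9, 0, -1, 0, 0, 0, 0, -0.9, 0, -1, 0, 0, 0, 0, -0.9, 0, -1, 0, 0, 0, 0, -0.9, 0, -1, 0, 0, 0, 0, -0.9, 0, -1, 0, 0, 0, 0, -0.9, 0, -1, 0, 0, 0, 0, -0.9, 0, -0.8, 0, 0, 0, 0])

```text
t: 22.1
eef_pos: [0.4353, -0.1553, 0.0994]
tool_rot: [-0.0, 0.0, 1.0, 0.001]
contact_force: [-4.8, 1.6, 11.1]
gripper_width: 0.131
```

Call:
move_arm(steps=[-0.9, 0, -0.7, 0, 0, 0, 0, -0.9, 0, -0.6, 0, 0, 0, 0, -0.9, 0, -0.5, 0, 0, 0, 0, -0.9, 0, -0.4, 0, 0, 0, 0, -0.9, 0, -0.3, 0, 0, 0, 0, -0.9, 0, -0.2, 0, 0, 0, 0, -0.9, 0, -0.1, 0, 0, 0, 0, -0.9, 0, 0, 0, 0, 0, 0])

```text
t: 22.9
eef_pos: [0.4351, -0.1826, 0.0994]
tool_rot: [-0.0, -0.0, 1.0, 0.001]
contact_force: [-5.8, 2.6, 12.7]
gripper_width: 0.135
```

Call:
move_arm(steps=[-0.9, 0, -0.2, 0, 0, 0, 0, -0.9, 0, -0.2, 0, 0, 0, 0, -0.9, 0, 0, 0, 0, 0, 0])

```text
t: 23.2
eef_pos: [0.4352, -0.1828, 0.0993]
tool_rot: [-0.001, -0.002, 1.0, 0.004]
contact_force: [-5.8, 15.1, 19.7]
gripper_width: 0.132
```

Call:
move_arm(steps=[0, 0, 0, 0, 0, 0, 0, 0, 0, 0, 0, 0, 0, 0, 0, 0, 0.2, 0, 0, 0, 0, 0, 0, 0, 2, 0, 0, 0, 0, 0, 0, 4, 0, 0, 0, 0, 0, 2, 3, 0, 0, 0, 0, 0, 4, 2, 0, 0, 0, 0, 0, 4, 0, 0, 0, 0])

```text
t: 24.0
eef_pos: [0.4375, -0.0851, 0.2111]
tool_rot: [0.003, 0.001, 1.0, -0.0]
contact_force: [0.1, 0.2, -0.2]
gripper_width: 0.501
```

```bash
python3 - <<'E'
from h import *
d,T=wrist('w8.png')
dt=save('top','t8.png');im=dt['pixels'][:,:,::-1]
cv2.imwrite('pics/t8c.png',cv2.resize(im[180:320,320:560],None,fx=3.3,fy=3.3,interpolation=2))
d=save('scene','s8.png');im=d['pixels'][:,:,::-1]
cv2.imwrite('pics/s8c.png',cv2.resize(im[60:220,150:330],None,fx=4,fy=4,interpolation=2)[:600])
import pickle;pickle.dump((d,dt),open('c8.pkl','wb'))
E
```

```text
[ 0.43748755 -0.0850702   0.21111089] rot [ 2.92671148e-03  3.13550063e+00 -2.05248844e-05] tooly [ 1.86684337e-03  9.99998257e-01 -7.40675295e-06]
```

View pics/t8c.png

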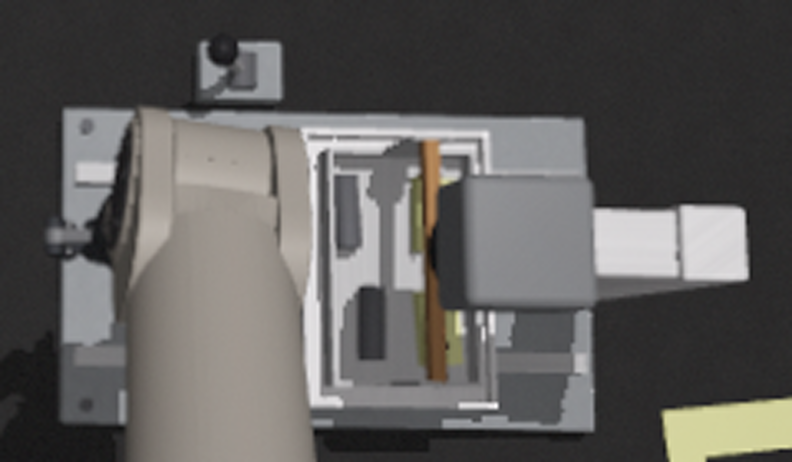

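View pics/s8c.png

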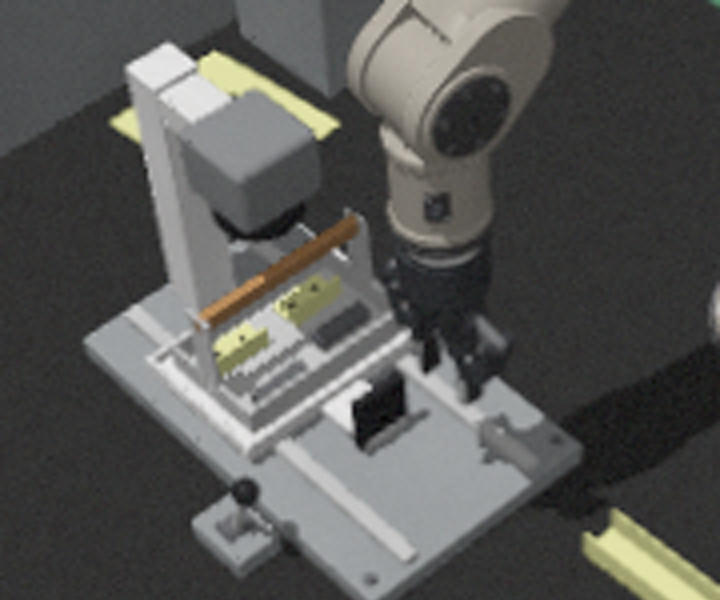

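View pics/w8.png

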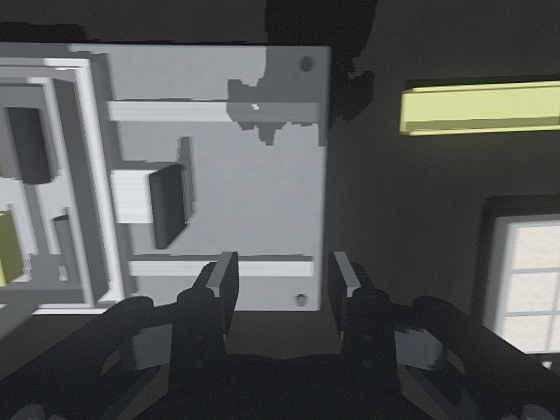

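```bash
python3 - <<'E'
from h import *
import pickle
d,dt=pickle.load(open('c8.pkl','rb'))
print(tri([ray(d,255.6,219.3),ray(dt,152.8,312.8)]), atz(d,241,190,.04),atz(dt,140,351,.08))
def tc(x,y,z): return np.round(atz(dt,180+y/3.3,320+x/3.3,z),4)
print('ball',tc(222,48,.105),'rim',tc(488,131,.055),tc(497,405,.055))
print('s ball',np.round(atz(d,60+492/4,150+245/4,.105),4))
E
```

```text
[0.73995338 0.02575725 0.0071102 ] [ 0.78475681 -0.06926216  0.04      ] [ 0.75624739 -0.07416039  0.08      ]
ball [ 0.6017 -0.1653  0.105 ] rim [ 0.5456 -0.3929  0.055 ] [ 0.3236 -0.3921  0.055 ]
s ball [ 0.6038 -0.165   0.105 ]
```

Call:
move_arm(steps=[-1, 2.2, 0, 0, 0, 0, 0, -1, 3.5, 0, 0, 0, 0, 0, -1, 4, -0.5, 0, 0, 0, 0, -1, 4, -1, 0, 0, 0, 0, -1, 2.5, -1, 0, 0, 0, 0, -1, 0, 0, 0, 0, 0, 0, -1, 0, 0, 0, 0, 0, 0])

```text
t: 24.85
eef_pos: [0.597, -0.1118, 0.2074]
tool_rot: [-0.001, 0.001, 1.0, -0.0]
contact_force: [0.1, 0.4, 0.2]
gripper_width: -0.002
```

```bash
python3 - <<'E'
from h import *
d,T=wrist('w9.png')
print(proj(d,[[.601,-.167,.106]],T))
E
```

```text
[ 0.59702793 -0.1118472   0.20739147] rot [-1.86259323e-03 -3.13962200e+00  1.53240595e-03] tooly [ 1.18554470e-03  9.99998820e-01 -9.77339286e-04]
[[206.28426767 226.50376673]]
```

View pics/w9.png

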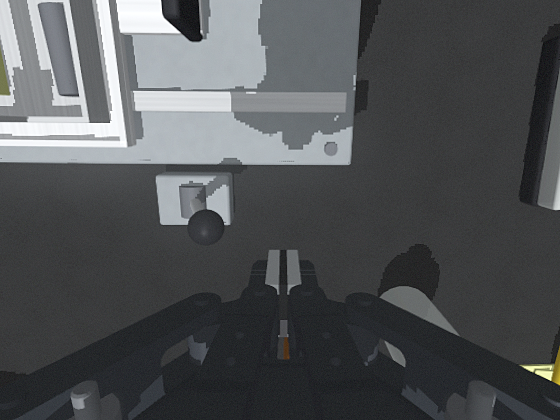

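Call:
move_arm(steps=[-1, 0.4, 0, -3, 0, 0, 0, -1, 0, 0, -3, 0, 0, 0, -1, 0, 0, -2, 0, 0, 0, -1, 0, 0, -1, 0, 0, 0, -1, 0, 0, 0, 0, 0, 0])

```text
t: 25.4
eef_pos: [0.6002, -0.1101, 0.1173]
tool_rot: [-0.001, -0.0, 1.0, 0.0]
contact_force: [-0.3, 0.7, 0.7]
gripper_width: -0.0
```

Call:
move_arm(steps=[-1, 0, -1, 0, 0, 0, 0, -1, 0, -1, 0, 0, 0, 0, -1, 0, -1, 0, 0, 0, 0, -1, 0, -1, 0, 0, 0, 0, -1, 0, -1, 0, 0, 0, 0, -1, 0, -1, 0, 0, 0, 0, -1, 0, -1, 0, 0, 0, 0, -1, 0, -1, 0, 0, 0, 0])

```text
t: 26.2
eef_pos: [0.6016, -0.1911, 0.1182]
tool_rot: [-0.0, -0.0, 1.0, -0.0]
contact_force: [0.8, 0.6, -0.8]
gripper_width: 0.0
```

Call:
move_arm(steps=[-1, 0, -0.6, 0, 0, 0, 0, -1, 0, -0.6, 0, 0, 0, 0, -1, 0, -0.4, 0, 0, 0, 0, -1, 0, -0.3, 0, 0, 0, 0, -1, 0, 0, 0, 0, 0, 0])

```text
t: 26.7
eef_pos: [0.6017, -0.2096, 0.1183]
tool_rot: [0.0, -0.0, 1.0, -0.0]
contact_force: [-0.3, 0.0, 0.4]
gripper_width: 0.002
```

```bash
python3 - <<'E'
from h import *
d,T=wrist('w10.png')
E
```

```text
[ 0.60168829 -0.20962656  0.11831839] rot [-1.22361269e-03  3.14158157e+00 -4.20337103e-04] tooly [-7.78977200e-04  9.99999661e-01 -2.67600022e-04]
```

View pics/w10.png

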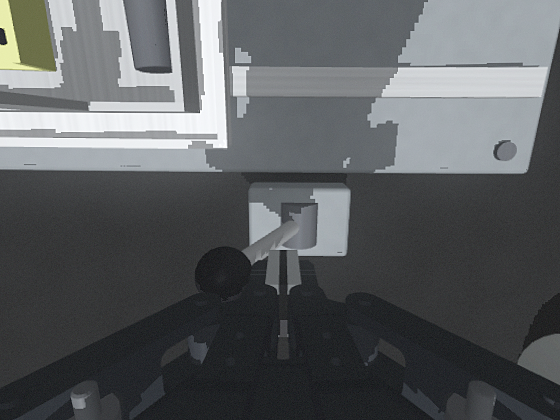

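Call:
move_arm(steps=[-1, 0, -0.3, 0, 0, 0, 0, -1, 0, -0.3, 0, 0, 0, 0, -1, 0, 0, 0, 0, 0, 0])

```text
t: 27.05
eef_pos: [0.6017, -0.2157, 0.1184]
tool_rot: [0.0, -0.0, 1.0, -0.0]
contact_force: [-0.1, 0.6, 0.3]
gripper_width: -0.001
```

Call:
move_arm(steps=[-1, 0, -0.3, 0, 0, 0, 0, -1, 0, -0.2, 0, 0, 0, 0, -1, 0, 0, 0, 0, 0, 0])

```text
t: 27.35
eef_pos: [0.6019, -0.2168, 0.1181]
tool_rot: [-0.001, -0.002, 1.0, 0.002]
contact_force: [-1.5, 7.2, 2.1]
gripper_width: -0.003
```

Call:
move_arm(steps=[-1, 0, -0.2, 0, 0, 0, 0, -1, 0, -0.1, 0, 0, 0, 0, -1, 0, 0, 0, 0, 0, 0])

```text
t: 27.65
eef_pos: [0.6019, -0.2172, 0.118]
tool_rot: [-0.001, -0.002, 1.0, 0.004]
contact_force: [-2.8, 13.4, 4.7]
gripper_width: -0.001
```

Call:
move_arm(steps=[-1, 0, 1, 0, 0, 0, 0, -1, 0, 2, 0, 0, 0, 0, -1, 0, 3, 0, 0, 0, 0, -1, 0, 3, 2, 0, 0, 0, -1, 0, 3, 4, 0, 0, 0, -1, 0, 3, 4, 0, 0, 0, -1, 0, 4, 2, 0, 0, 0, -1, 0, 4, 0, 0, 0, 0])

```text
t: 28.45
eef_pos: [0.6039, 0.0072, 0.2425]
tool_rot: [0.004, 0.0, 1.0, 0.0]
contact_force: [0.1, 0.1, -0.6]
gripper_width: 0.0
```

```bash
python3 - <<'E'
from h import *
print(status.get_obs()['eef_pos'])
dt=save('top','t11.png');im=dt['pixels'][:,:,::-1]
cv2.imwrite('pics/t11c.png',cv2.resize(im[180:320,320:560],None,fx=3.3,fy=3.3,interpolation=2))
d=save('scene','s11.png');im=d['pixels'][:,:,::-1]
cv2.imwrite('pics/s11c.png',cv2.resize(im[60:220,150:330],None,fx=4,fy=4,interpolation=2)[:600])
import pickle;pickle.dump((d,dt),open('c11.pkl','wb'))
E
```

```text
[0.60388032 0.00715048 0.24248848]
```

View pics/t11c.png

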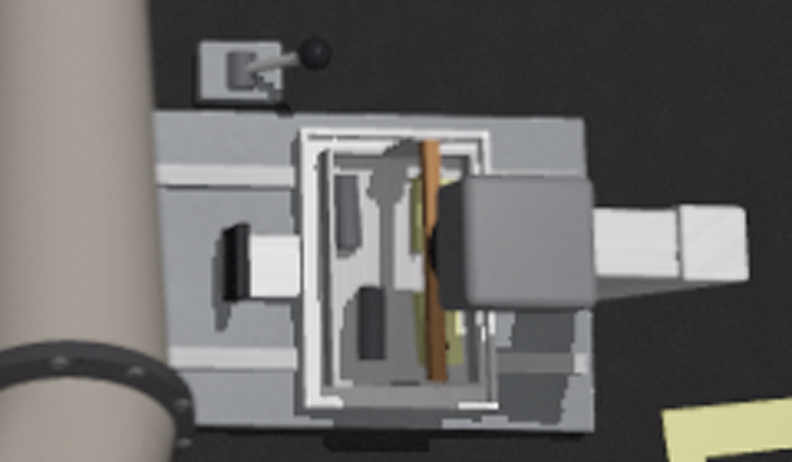

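View pics/s11c.png

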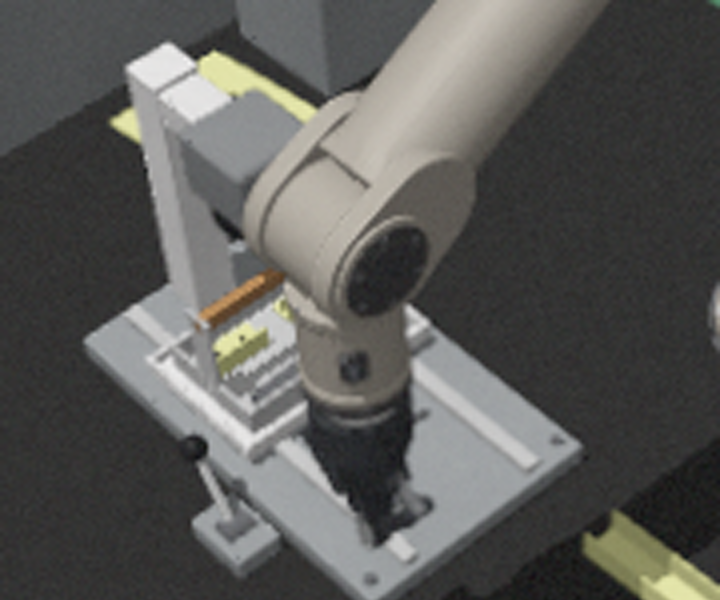

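View pics/t11.png

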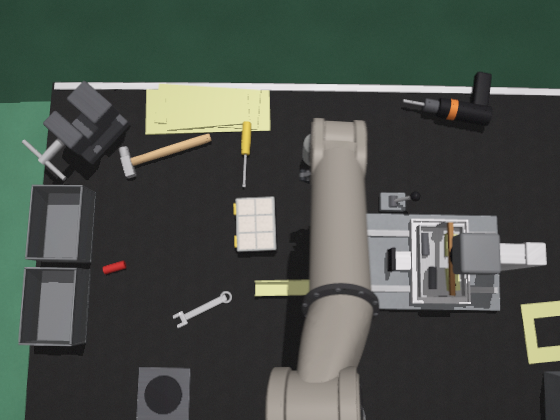

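```bash
python3 - <<'E'
from h import *
import pickle
d,dt=pickle.load(open('c11.pkl','rb'))
a=ray(dt,180+52/3.3,320+314/3.3);b=ray(d,60+447/4,150+194/4)
print(tri([a,b]),atz(dt,180+52/3.3,320+314/3.3,.101),atz(dt,180+262/3.3,320+243/3.3,.097))
print(status.get_obs()['contact_force'])
print(order.hand_in())
E
```

```text
[ 0.60132012 -0.24068709  0.09800399] [ 0.60035122 -0.23950058  0.101     ] [ 0.43288261 -0.18066792  0.097     ]
[-0.0911904   0.23100902 -0.69432612]
the job is handed in; nothing more can be done
None
```

The job is done and handed in at about 28.5 s of the 72 s allowed; no verdict was reported.

- **Carriage out:** I pulled it by its plate until it stopped. Contact force rose to about 23 N with no further motion.
- **Tray:** I gripped it by the handle, lifted and carried it level, and set it down near the middle of the rim, then let go. Pictures after release show it flat inside the rim with both spacers and both brackets in it.
- **Carriage home:** I pushed it back until it stopped. It travelled 170.2 mm from the out stop, against the 170 mm given, with about 15 N at the end. In the last picture the plate reads y = -0.181 m, against -0.183 m at the stop.
- **Lever:** I pushed it over until it stopped at about 13 N. The ball now measures about (0.601, -0.240, 0.098) m, and a full throw should put it at y ≈ -0.24, z ≈ 0.10.

In the last top picture the case, screwdriver, wrench, channel and red look-alike are where they were. The arm hid part of the bottle and all of the jar in that picture, so I did not recheck those two, but it was kept clear of both. At the end the robot was touching nothing. None of the checks failed. One estimate disagreed: the first rough reading of the home position from the lever was about 15 mm off, because the lever started about 0.2 rad over already. The stops settled it.

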